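Wedge the springy cupboard door shut

ROBOT

A 7-joint arm with a two-finger parallel gripper is mounted at the origin on a cart in front of the work surface, level with it; the furniture and walls round the work are solid. World frame = base frame: x ahead of the robot, y to its left, z up, the work surface at z = 0. Lengths are in m, angles in rad, forces in N, time in s.
With the tool pointing down it reaches from about 0.425 to 0.875 m from the base axis. Payload 4.7 kg.
Tool frame: the origin (TCP) lies where the fingers leave the gripper's body, on its centre line; the fingertips stand 70 mm ahead of it and the grasp point (between the pads) lies 51 mm ahead of it; z points along the fingers, y is the line along which they close (so a half turn about z gives the same grasp; the last joint's range is limited). The gripper opens to 87 mm and grips with 3 to 60 N. Pads are 19 mm wide; open, the fingers measure 117 mm over their backs; the gripper's body (75 mm by 190 mm) begins 51 mm behind the grasp point.
Start: joints at [-1.108, 0.321, -0.07, 1.45, 0.023, 1.371, -0.057], TCP at [0.282, 0.586, 0.292] pointing down, gripper open.
Joint ranges: [-2.86, 2.86], [-0.3, 2.09], [-1.38, 1.24], [0.06, 2.45], [-1.56, 4.7], [0.09, 2.05], [-2.69, 2.69]. Speed limits (rad/s): [2.57, 2.57, 3.14, 3.14, 3.14, 3.14, 3.14].

INTERFACE

Orientations are given as a rotation vector (axis times angle).
In Python, from bench import ctrl gives the robot as it stands.
- The arm moves only by the tool play_rows, never from a script. Its argument "increments" is a list that holds one entry, the list of rows, each a list of 7 numbers: the shift along the tool's x, y, z as a fraction of full scale, then the turn, a rotation vector about the tool's x, y, z as a fraction of full scale, then the gripper command: -1 is shut, 1 is fully open, values between are in proportion. A call has 1 to 8 rows; each row is the pose to reach, as a shift and turn from the pose commanded when the call began, along the tool's axes at that moment; what a row does not reach only later rows make up. Full scale, the value 1, is 0.1 m for a shift and 90 degrees for a turn. A row lasts 1/10 s, in which the tool goes at most 50 mm and 8.59 degrees, less where a joint would pass 70% of its speed; a pose out of reach is approached as far as the arm can. A call with a number of a shift or a turn outside -1 to 1 is refused whole. A call with a gripper value outside its range is refused whole. The fingers move at their own pace and stop on an object; "squeeze" is the grip in N (left out, the last holds). Time passes only in rows, so rows that repeat a pose let the fingers close. It gives the time, the measured TCP pose, the force, the opening and the grip force at its end, in the units of the state.
- ctrl.get_state(): the state, without advancing time (a new reading comes with each control period).
- ctrl.get_image(name): name is "side" or "top" or "wrist"; returns the picture (420x560x3 uint8, red, green, blue); there is no depth.
- ctrl.get_calibration(name): a dict with "vertical_fov" (degrees; the focal length in pixels is half the picture's height over the tangent of half this angle, whatever the lens; pixels are square), "cx", "cy" (the principal point, pixels), "R" (3x3) and "t" (3): a world point X has camera coordinates R X + t; the wrist camera has in their place "T_tool_cam" (4x4, takes a point from camera to tool coordinates, whose origin is the TCP and whose axes are the flange's). Camera axes: x right, y down, z forward; pixel columns grow to the right and rows downward; lengths in m; the calibration is good to about 2 mm. A picture is of the moment at which its call begins: read the wrist's pose just before it. get_calibration takes no time and is no camera call.
- ctrl.close_job(): hands the job in; it is judged then, once.
The state is a dict: "time": time; "joint_positions": joint angles; "qd": joint speeds; "joint_torque": joint torques, N m; "position": TCP position; "tool_rot": TCP orientation; "ft_force": force on the tool from outside, world axes, zero at the start; "torque": the same for the moment, N m; "grip_width": opening from 0.0 (shut) to 1.0 (fully open); "grip_force": force on a finger pad.
Only numpy, scipy, OpenCV 4.12 (cv2) and the standard library are available. Lean on these libraries where they do the work, as an engineer would, in place of code of your own. Each camera call takes 0.05 s, during which the arm holds its last target. There are 200 camera calls.

TASK

The little cupboard's catch is broken, so its blue door keeps springing ajar. Take the orange wedge by its grip block and push it, thin end first, square to the shut door under the door's lower edge, about a quarter of its width in from the knob side, so that it swings the door shut and jams there; a few light taps until it sits tight will do. Then let go: the door must stay shut, held by the wedge alone.

Things in the scene. Friction and masses are not known exactly. Their poses are not given: they have to be found in the camera images.
- wedge_grip (a point): Loose orange wedge, 164 long, 32 wide, 0.11 kg, flat on a grippy rubber sole. This point: centre of its upright grip block (44 long, 32 wide, 48 high, dark band), 24 mm above the worktop. x runs to the thin tip 142 mm away, y across the 32 mm width, z up. The slippery slope falls evenly from 28 mm thick at the block to 4 mm at the tip; 14 mm thick 92 mm from this point. Once jammed it holds.
- slot (a point): Fixed point on the worktop straight below the lower front edge of the shut door, 57 mm in from its free (knob) edge. x points into the cupboard, square to the shut door; y to the hinge side (left, seen from in front); z up. The door's lower edge is 14 mm above the worktop; behind it the space is free, 32 mm high, 170 mm deep, from 33 mm right (a foot) to 170 mm left of this point.
- door (a joint): The small pale cupboard's blue-framed door, 254 wide, 14 thick, top at 156 mm; knob near its top free corner, 14 mm proud. Angle in rad: 0 is shut (stop), growing as the free edge swings towards the robot. A weak spring holds it ajar at about 0.26 (lower edge 51 mm in front of slot); 1.5 N there shuts it, and it springs back when let go. It cannot lift. The cupboard is fixed, top 165 mm.
There are look-alikes about, which are no part of the job. There is more than one size of the part that bears wedge_grip; the job needs the largest.

How it is judged:
At the end, for the whole second after the job is handed in: Door shut within 5 degrees and still; the released wedge lies flat and still, jammed under it and pressed by it, thin end inwards within 17 degrees of square; its block's centre 50 to 112 mm in front of the slot point and within 50 mm to either side of it (value of joint door below 0.087 rad and contact force between wedge and door above 0.5 N and x of wedge_grip in the frame of slot between -0.112 and -0.05 m and y of wedge_grip in the frame of slot between -0.05 and 0.05 m and angle between the x axis of wedge_grip and the x axis of slot, either way round below 0.3 rad and angle between wedge_grip's own z axis and vertical below 0.12 rad and velocity of joint door below 0.05 rad/s and linear speed of wedge below 0.02 m/s); the robot touches nothing.
It also fails if it takes over 40 s, if anything falls off the work surface, if the arm or the gripper's body presses on something with over 40 N, if the wrist force passes 120 N, or if a joint passes its speed limit or range.

## Working session

There is one attempt and no reset: what is moved stays moved. The work goes in short steps, Python scripts to look and compute and a tool call to move; the robot and the scene stay as the last step left them, time stands still between calls to the robot, and variables do not carry over. Pictures are saved under pics/ and viewed, at most 10 in all, crops included, and the job is handed in when it is done.

Besides the shell and the picture viewer there is one more tool, called after "Request:" as name(argument=value, ...) on one line, values as JSON. play_rows: Moves the arm, as the interface text tells. Shift numbers are shares of 0.1 m and turn numbers shares of 90 degrees, none past 1 either way. Its arguments: {"type":"object","properties":{"increments":{"type":"array"},"squeeze":{"type":"number"}},"required":["increments"]}

```bash
mkdir -p pics
python3 - <<'E'
from bench import ctrl
import cv2,numpy as np
np.set_printoptions(precision=4,suppress=True)
for n in("side","top"):
    im=ctrl.get_image(n);cv2.imwrite(f"pics/{n}0.png",cv2.cvtColor(im,cv2.COLOR_RGB2BGR))
    print(n,ctrl.get_calibration(n))
print(ctrl.get_calibration("wrist"));print(ctrl.get_state())
E
```

```text
side {'vertical_fov': 51.74247605073232, 'cx': 284.3398362024535, 'cy': 210.10030469232666, 'R': array([[ 0.8934, -0.4493,  0.0044],
       [-0.1751, -0.3572, -0.9175],
       [ 0.4138,  0.8189, -0.3978]]), 't': array([-0.4461,  0.1929,  0.7933])}
top {'vertical_fov': 48.12018476629435, 'cx': 285.70861847694925, 'cy': 209.60208733528697, 'R': array([[-0.0672, -0.9977, -0.0043],
       [-0.9764,  0.0666, -0.2056],
       [ 0.2055, -0.0096, -0.9786]]), 't': array([0.1761, 0.5409, 0.9734])}
{'vertical_fov': 62.93034183587969, 'cx': 284.22543097738406, 'cy': 203.63739796588408, 'T_tool_cam': array([[ 0.0004, -0.9666, -0.2562,  0.0703],
       [ 1.    ,  0.0003,  0.0004, -0.0004],
       [-0.0004, -0.2562,  0.9666, -0.0924],
       [ 0.    ,  0.    ,  0.    ,  1.    ]])}
{'time': 0.1, 'joint_positions': array([-1.1079,  0.3218, -0.0701,  1.4515,  0.0226,  1.3708, -0.0569]), 'qd': array([ 0.0006, -0.0016, -0.0001, -0.0025,  0.0006, -0.0001, -0.0005]), 'joint_torque': array([ -0.001 , -49.2572,  -0.4063, -31.3395,  -0.0641,   0.0395,
         0.0001]), 'position': array([0.2819, 0.5853, 0.2913]), 'tool_rot': array([-0.699 , -3.0626,  0.0027]), 'ft_force': array([ 0.0488,  0.8779, -0.4649]), 'torque': array([ 0.0675,  0.0215, -0.0539]), 'grip_force': 0.0, 'grip_width': 1.0032153440881646}
```

View pics/side0.png

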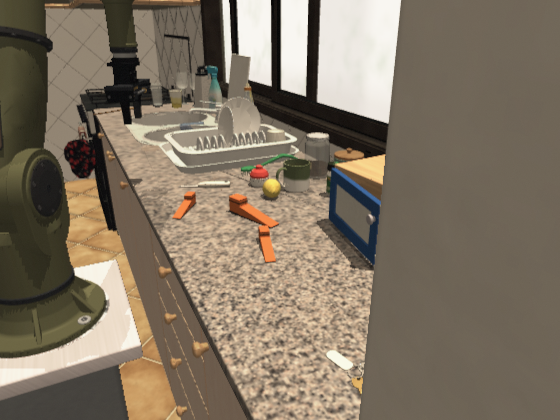

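View pics/top0.png

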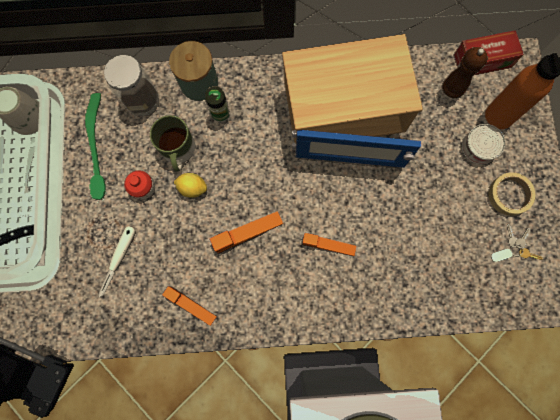

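The top view shows three orange wedges. The largest is at about (247,232), with its block at (221,241) and its tip at (282,217). The cupboard roof spans (284,54) to (418,102), and the door is ajar with its free end at (413,155). I'll enlarge this area to measure corners.

Run:
```python
import cv2
im=cv2.imread("pics/top0.png")[30:262,200:430]
cv2.imwrite("pics/crop0.png",cv2.resize(im,None,fx=2.58,fy=2.58,interpolation=cv2.INTER_CUBIC))
```

```text
(no output)
```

View pics/crop0.png

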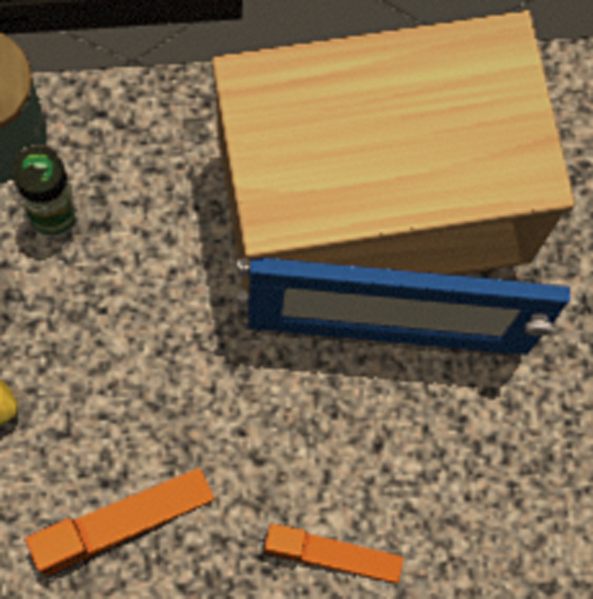

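```bash
cat > h.py <<'E'
import numpy as np
from bench import ctrl
np.set_printoptions(precision=4,suppress=True)
def ray(name,uv,z,T=None):
    c=ctrl.get_calibration(name); f=210/np.tan(np.radians(c["vertical_fov"])/2)
    d=np.array([(uv[0]-c["cx"])/f,(uv[1]-c["cy"])/f,1])
    if name=="wrist": R,o=T[:3,:3],T[:3,3]
    else: R=c["R"].T; o=-R@c["t"]
    d=R@d; return o+d*(z-o[2])/d[2]
E
python3 - <<'E'
from h import *
P=lambda u,v,z:ray("top",(u/2.58+200,v/2.58+30),z)[:2]
roof=[P(*q,.165) for q in[(214,58),(530,12),(572,206),(244,256)]]
print("roof",np.array(roof))
a=lambda p,q:np.degrees(np.arctan2(*(q-p)[::-1]))
print("front dir",a(roof[3],roof[2]),np.linalg.norm(roof[3]-roof[2]),"side",a(roof[2],roof[1]),a(roof[3],roof[0]))
db=[P(258,258,.156),P(570,288,.156)];df=[P(250,275,.156),P(568,301,.156)];dl=[P(250,328,.014),P(527,352,.014)]
for d in(db,df,dl):print(np.array(d),a(*d),np.linalg.norm(d[0]-d[1]))
b=[P(*q,.048) for q in[(26,540),(74,520),(90,551),(42,574)]]
t=[P(*q,.004) for q in[(203,468),(214,495)]]
c=sum(b)/4;tt=sum(t)/2;print("block",np.array(b),c,"tip",tt,np.linalg.norm(tt-c),a(c,tt),a(b[0],b[1]),a(b[3],b[2]))
s=ctrl.get_state();from scipy.spatial.transform import Rotation as R;print(R.from_rotvec(s["tool_rot"]).as_matrix())
E
```

```text
roof [[ 0.8659  0.1234]
 [ 0.8892 -0.1381]
 [ 0.7176 -0.1509]
 [ 0.6937  0.1111]]
front dir -84.77291740405482 0.2631337168679475 side 4.2728812491887265 4.0648553696660175
[[ 0.6948  0.0998]
 [ 0.6529 -0.1436]] -99.76841859865172 0.2469798491267557
[[ 0.681   0.1071]
 [ 0.6423 -0.1407]] -98.88196038032667 0.25083823967987984
[[ 0.6837  0.1042]
 [ 0.644  -0.1431]] -99.11448846463533 0.2505002969459393
block [[0.4985 0.3081]
 [0.5129 0.2669]
 [0.4855 0.2545]
 [0.4688 0.2957]] [0.4914 0.2813] tip [0.5469 0.151 ] 0.14163170638771824 -66.93061107136855 -70.81612180175514 -67.89744695299522
[[-0.901   0.4339 -0.0006]
 [ 0.4339  0.901  -0.0016]
 [-0.0001 -0.0017 -1.    ]]
```

The measurements give a slot at about (0.702,-0.089) with its x axis at about 4.9°. The wedge block is at about (0.491,0.281), pointing at -67.5°. I'll move over the wedge.

Request:
play_rows(increments=[[[-0.25,-0.14,0,0,0,0,1],[-0.5,-0.28,0,0,0,0,1],[-0.75,-0.43,0,0,0,0,1],[-1,-0.57,0,0,0,0,1]]])

```text
time: 0.5
position: [0.3478, 0.4897, 0.2917]
tool_rot: [-0.699, -3.063, 0.001]
ft_force: [0.5, 0.1, -0.7]
grip_width: 0.997
grip_force: 0.0
```

Request:
play_rows(increments=[[[-0.25,-0.14,0,0,0,0,1],[-0.5,-0.28,0,0,0,0,1],[-0.75,-0.43,0,0,0,0,1],[-1,-0.57,0,0,0,0,1]]])

```text
time: 0.9
position: [0.4131, 0.3949, 0.2918]
tool_rot: [-0.699, -3.062, 0.001]
ft_force: [0.3, 0.2, 0.0]
grip_width: 0.999
grip_force: 0.0
```

Request:
play_rows(increments=[[[-0.25,-0.14,0.2,0,0,0,1],[-0.5,-0.28,0.4,0,0,0,1],[-0.75,-0.43,0.6,0,0,0,1],[-1,-0.57,0.8,0,0,0,1],[-1,-0.57,0.8,0,0,0,1]]])

```text
time: 1.4
position: [0.4794, 0.2955, 0.2088]
tool_rot: [-0.71, -3.058, 0.01]
ft_force: [-0.4, -0.4, 0.2]
grip_width: 0.997
grip_force: 0.0
```

Request:
play_rows(increments=[[[0,0,0,0,0,0.09,1],[0,0,0,0,0,0.18,1],[0,0,0,0,0,0.27,1],[0,0,0,0,0,0.36,1],[-0.05,-0.1,0,0,0,0.464,1],[-0.05,-0.1,0,0,0,0.464,1],[-0.05,-0.1,0,0,0,0.464,1]]])

```text
time: 2.1
position: [0.4781, 0.2908, 0.2124]
tool_rot: [-1.74, -2.615, -0.001]
ft_force: [-0.4, 0.7, -0.6]
grip_width: 1.003
grip_force: 0.0
```

```bash
cat >> h.py <<'E'
from scipy.spatial.transform import Rotation
import cv2
def toolT(s=None):
    s=s or ctrl.get_state(); T=np.eye(4); T[:3,:3]=Rotation.from_rotvec(s["tool_rot"]).as_matrix(); T[:3,3]=s["position"]; return T
def snap(fn,name="wrist"):
    T=toolT(); cv2.imwrite(fn,cv2.cvtColor(ctrl.get_image(name),cv2.COLOR_RGB2BGR))
    if name=="wrist": np.save(fn+".npy",T@ctrl.get_calibration("wrist")["T_tool_cam"])
E
python3 -c "
from h import *
snap('pics/w1.png');print(toolT())"
```

```text
[[-0.3863  0.9224 -0.      0.478 ]
 [ 0.9224  0.3863  0.0005  0.291 ]
 [ 0.0005  0.0002 -1.      0.2124]
 [ 0.      0.      0.      1.    ]]
```

View pics/w1.png

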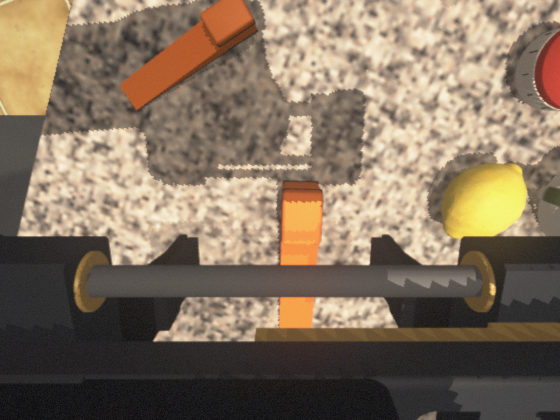

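Run:
```python
from h import *
C=np.load('pics/w1.png.npy');T=toolT()
P=lambda u,v,z:ray("wrist",(u,v),z,C)
b=np.array([P(*q,.048) for q in[(283,191),(321,191),(321,243),(281,242)]])
c=b.mean(0);print(b,c)
for z in(.013,.012,.01,.014):
    e=P(296.5,328,z);d=e-c;dist=np.linalg.norm(d[:2]);print(dist,28-(dist-.022)*200, np.degrees(np.arctan2(d[1],d[0])))
print("in tool",(np.linalg.inv(T)@np.r_[c,1]), "tool x ang",np.degrees(np.arctan2(T[1,0],T[0,0])))
```

```text
[[0.4721 0.3013 0.048 ]
 [0.4989 0.3126 0.048 ]
 [0.5164 0.2738 0.048 ]
 [0.4867 0.2623 0.048 ]] [0.4935 0.2875 0.048 ]
0.12335218521586153 7.729562956827692 -67.9885578110548
0.12404476402621684 7.59104719475663 -67.96541265941472
0.12542998136696545 7.314003726606906 -67.91988916935942
0.12265962676178892 7.868074647642217 -68.01196432998127
in tool [-0.0093  0.0129  0.1644  1.    ] tool x ang 112.72675889299758
```

Request:
play_rows(increments=[[[-0.1,0.12,0.2,0,0,0,1],[-0.1,0.12,0.5,0,0,0,1],[-0.1,0.12,0.8,0,0,0,1],[-0.1,0.12,0.95,0,0,0,1],[-0.1,0.12,0.95,0,0,0,1]]])

```text
time: 2.65
position: [0.4917, 0.2853, 0.115]
tool_rot: [-1.741, -2.613, 0.007]
ft_force: [-0.1, -0.6, -0.8]
grip_width: 1.002
grip_force: 0.0
```

Request:
play_rows(increments=[[[0,0,0.15,0,0,0,1],[0,0,0.3,0,0,0,1],[0,0,0.36,0,0,0,1],[0,0,0.36,0,0,0,1],[0,0,0.36,0,0,0,-1],[0,0,0.36,0,0,0,-1],[0,0,0.36,0,0,0,-1],[0,0,0.36,0,0,0,-1]]], squeeze=25)

```text
time: 3.45
position: [0.4935, 0.2858, 0.0818]
tool_rot: [1.745, 2.612, 0.001]
ft_force: [-0.1, -0.6, -0.1]
grip_width: 0.716
grip_force: 0.0
```

Request:
play_rows(increments=[[[0,0,0,0,0,0,-1],[0,0,0,0,0,0,-1],[0,0,0,0,0,0,-1]]])

```text
time: 3.75
position: [0.4933, 0.2856, 0.0813]
tool_rot: [1.745, 2.612, 0.0]
ft_force: [-0.4, -0.5, -0.1]
grip_width: 0.449
grip_force: 0.0
```

Request:
play_rows(increments=[[[0,0,0,0,0,0,-1],[0,0,0,0,0,0,-1],[0,0,0,0,0,0,-1],[0,0,0,0,0,0,-1]]])

```text
time: 4.15
position: [0.4933, 0.2857, 0.0813]
tool_rot: [1.745, 2.612, 0.001]
ft_force: [0.3, 1.2, 0.2]
grip_width: 0.37
grip_force: 25.0
```

Request:
play_rows(increments=[[[0,0,-0.1,0,0,0,-1],[0,0,-0.2,0,0,0,-1],[0,0,-0.3,0,0,0,-1],[0,0,-0.4,0,0,0,-1],[0,0,-0.4,0,0,0,-1]]])

```text
time: 4.65
position: [0.4943, 0.2863, 0.1236]
tool_rot: [1.744, 2.611, 0.006]
ft_force: [0.1, 0.3, -0.9]
grip_width: 0.365
grip_force: 25.0
```

Request:
play_rows(increments=[[[0,0,-0.1,0,0,-0.09,-1],[0,0,-0.2,0,0,-0.18,-1],[0,0,-0.3,0,0,-0.27,-1],[0,0,-0.3,0,0,-0.36,-1],[0,0,-0.3,0,0,-0.45,-1],[0,0,-0.3,0,0,-0.54,-1],[0,0,-0.3,0,0,-0.63,-1],[0,0,-0.3,0,0,-0.72,-1]]])

```text
time: 5.45
position: [0.493, 0.2854, 0.1511]
tool_rot: [-0.064, -3.141, 0.0]
ft_force: [0.8, -0.3, -1.6]
grip_width: 0.366
grip_force: 25.0
```

Request:
play_rows(increments=[[[0,-0.2,0,0,0,-0.08,-1],[0,-0.4,0,0,0,-0.08,-1],[0,-0.6,0,0,0,-0.08,-1],[0,-0.8,0,0,0,-0.08,-1],[0,-1,0,0,0,-0.08,-1]]])

```text
time: 5.95
position: [0.4883, 0.1848, 0.1511]
tool_rot: [0.124, -3.139, 0.0]
ft_force: [0.1, 0.3, -0.7]
grip_width: 0.364
grip_force: 25.0
```

Request:
play_rows(increments=[[[0,-0.2,0,0,0,0,-1],[0,-0.4,0,0,0,0,-1],[0,-0.6,0,0,0,0,-1],[0,-0.8,0,0,0,0,-1],[0,-1,0,0,0,0,-1]]])

```text
time: 6.45
position: [0.4963, 0.0851, 0.1512]
tool_rot: [0.124, -3.139, -0.0]
ft_force: [0.8, 0.7, -1.0]
grip_width: 0.365
grip_force: 25.0
```

Request:
play_rows(increments=[[[0,-0.2,0,0,0,0,-1],[0,-0.4,0,0,0,0,-1],[0,-0.6,0,0,0,0,-1],[0,-0.8,0,0,0,0,-1],[0,-0.8,0,0,0,0,-1]]])

```text
time: 6.95
position: [0.5027, 0.003, 0.1513]
tool_rot: [0.117, -3.139, 0.002]
ft_force: [-0.1, 0.6, -2.1]
grip_width: 0.366
grip_force: 25.0
```

```bash
python3 -c "
from h import *
T=toolT();print(T,np.degrees(np.arctan2(T[1,0],T[0,0])))"
```

```text
[[-0.9972 -0.0742 -0.      0.5027]
 [-0.0742  0.9972 -0.0014  0.003 ]
 [ 0.0001 -0.0014 -1.      0.1513]
 [ 0.      0.      0.      1.    ]] -175.74317878956265
```

Request:
play_rows(increments=[[[0.1,-0.2,0,0,0,0,-1],[0.2,-0.4,0,0,0,0,-1],[0.3,-0.6,0,0,0,0,-1],[0.43,-0.8,0,0,0,0,-1],[0.43,-1,0,0,0,0,-1],[0.43,-1,0,0,0,0,-1]]])

```text
time: 7.55
position: [0.4676, -0.0988, 0.1514]
tool_rot: [-0.118, 3.139, -0.001]
ft_force: [-0.4, -0.1, -0.7]
grip_width: 0.357
grip_force: 25.0
```

```bash
python3 -c "
from h import *
T=toolT();print(T[:2,3]);snap('pics/t2.png','top');im=cv2.imread('pics/t2.png')[30:330,230:530];cv2.imwrite('pics/t2c.png',cv2.resize(im,None,fx=2,fy=2,interpolation=cv2.INTER_CUBIC))"
```

```text
[ 0.4676 -0.0988]
```

View pics/t2c.png

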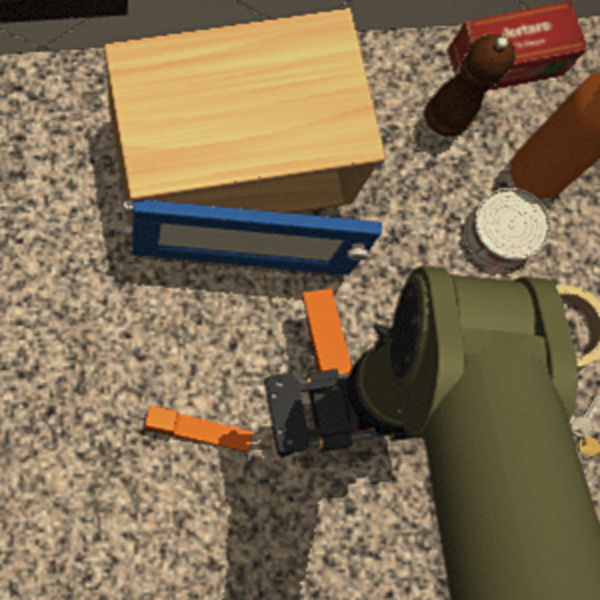

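The wedge is held square over the worktop, with its tip at crop (319,291). The door free end is just ahead at crop (350,270), and the small decoy's tip is at crop (252,440).

Run:
```python
from h import *
P=lambda u,v,z:ray("top",(u/2+230,v/2+30),z)
T=toolT()
l,r=P(304,293,.074),P(333,290,.074);t=(l+r)/2
print("tip",t,np.linalg.norm(l-r));d=t[:2]-T[:2,3];print(np.linalg.norm(d),np.degrees(np.arctan2(d[1],d[0])))
e1,e2=P(304,293,.074)-P(317,372,.096),P(333,290,.074)-P(352,374,.096)
print([np.degrees(np.arctan2(e[1],e[0])) for e in(e1,e2)])
print("decoy tip",P(252,445,.003), P(255,430,.003))
roof=[P(*q,.165) for q in[(106,44),(351,10),(383,160),(131,202)]];print(np.array(roof)[:,:2])
dl=[P(134,252,.014)[:2],P(348,272,.014)[:2]];print("door low",np.array(dl))
u=np.array([np.cos(np.radians(4.9)),np.sin(np.radians(4.9))]);w=np.array([u[1],-u[0]])
e=dl[1]-dl[0];e/=np.linalg.norm(e);print("angle",np.degrees(np.arccos(e@w)));print("slot",dl[0]+.197*w,dl[1]-.057*e+.051*u)
```

```text
tip [ 0.6078 -0.0912  0.074 ] 0.03195153728433575
0.14017238267406662 2.360207564680208
[np.float64(-0.47889023592467944), np.float64(2.1022948650684454)]
decoy tip [ 0.4531 -0.0133  0.003 ] [ 0.4698 -0.0184  0.003 ]
[[ 0.867   0.1232]
 [ 0.8884 -0.1382]
 [ 0.7173 -0.1505]
 [ 0.6897  0.1095]]
door low [[ 0.6865  0.1038]
 [ 0.6451 -0.1426]]
angle 14.423343535039464
slot [ 0.7033 -0.0925] [ 0.7054 -0.082 ]
```

Request:
play_rows(increments=[[[0,-0.05,0.15,0,0,-0.015,-1],[0,-0.1,0.3,0,0,-0.015,-1],[0,-0.1,0.45,0,0,-0.015,-1],[0,-0.1,0.6,0,0,-0.015,-1],[0,-0.1,0.68,0,0,-0.015,-1],[0,-0.1,0.7,0,0,-0.015,-1],[0,-0.1,0.7,0,0,-0.015,-1]]])

```text
time: 8.3
position: [0.469, -0.1055, 0.0815]
tool_rot: [0.164, -3.137, -0.001]
ft_force: [0.3, 0.6, -1.0]
grip_width: 0.362
grip_force: 25.0
```

```bash
python3 -c "
from h import *
T=toolT();print(T);print(ctrl.get_state()['ft_force']);snap('pics/s3.png','side');im=cv2.imread('pics/s3.png')[130:330,180:430];cv2.imwrite('pics/s3c.png',cv2.resize(im,None,fx=3,fy=3,interpolation=cv2.INTER_CUBIC))"
```

```text
[[-0.9946 -0.104  -0.      0.469 ]
 [-0.104   0.9946  0.0007 -0.1055]
 [-0.      0.0007 -1.      0.0815]
 [ 0.      0.      0.      1.    ]]
[ 0.3363  0.5794 -0.9794]
```

View pics/s3c.png

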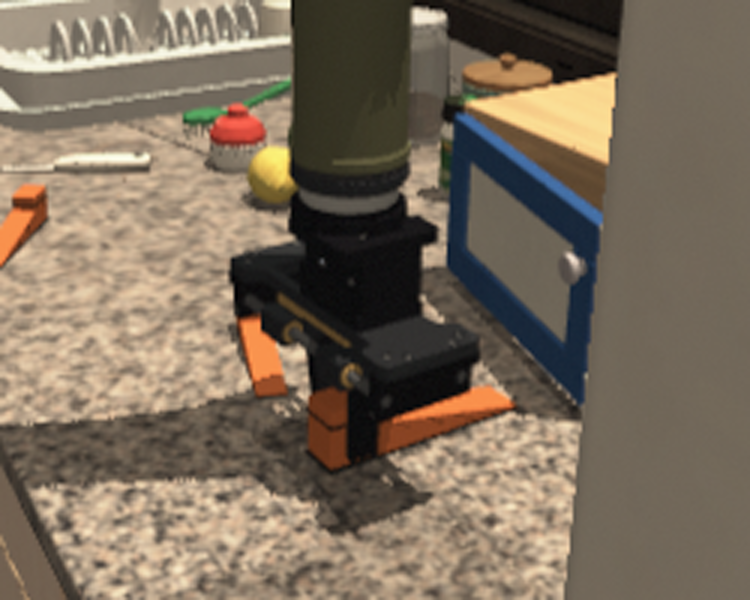

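The wedge is flat on the worktop, tip towards the door and ahead of the knob side (crop tip at (512,403)). Now I'll push it in.

Request:
play_rows(increments=[[[-0.15,-0.01,0,0,0,0,-1],[-0.3,-0.01,0,0,0,0,-1],[-0.45,-0.02,0,0,0,0,-1],[-0.6,-0.03,0,0,0,0,-1],[-0.75,-0.04,0,0,0,0,-1],[-0.85,-0.04,0,0,0,0,-1],[-0.85,-0.04,0,0,0,0,-1]]])

```text
time: 9.05
position: [0.5547, -0.1013, 0.0813]
tool_rot: [-0.163, 3.136, -0.0]
ft_force: [-0.1, 0.3, -1.1]
grip_width: 0.363
grip_force: 25.0
```

Request:
play_rows(increments=[[[-0.06,0,0,0,0,0,-1],[-0.12,0,0,0,0,0,-1],[-0.18,0,0,0,0,0,-1],[-0.24,0,0,0,0,0,-1],[-0.3,0,0,0,0,0,-1],[-0.36,0,0,0,0,0,-1],[-0.42,0,0,0,0,0,-1]]])

```text
time: 9.75
position: [0.593, -0.099, 0.0812]
tool_rot: [0.158, -3.131, 0.0]
ft_force: [-11.9, -1.8, 8.9]
grip_width: 0.369
grip_force: 25.0
```

```bash
python3 -c "
from h import *
T=toolT();print(T[:,3],np.degrees(np.arctan2(T[1,0],T[0,0])),ctrl.get_state()['ft_force']);snap('pics/t4.png','top');snap('pics/s4.png','side');
a=cv2.imread('pics/t4.png')[30:255,270:430];b=cv2.imread('pics/s4.png')[130:330,240:400];a=cv2.resize(a,(390,548),interpolation=3);b=cv2.resize(b,(400,548),interpolation=3);cv2.imwrite('pics/c4.png',np.hstack([a,b]))"
```

```text
[ 0.593  -0.099   0.0812  1.    ] -174.21133767417567 [-11.9079  -1.7868   8.8574]
```

View pics/c4.png

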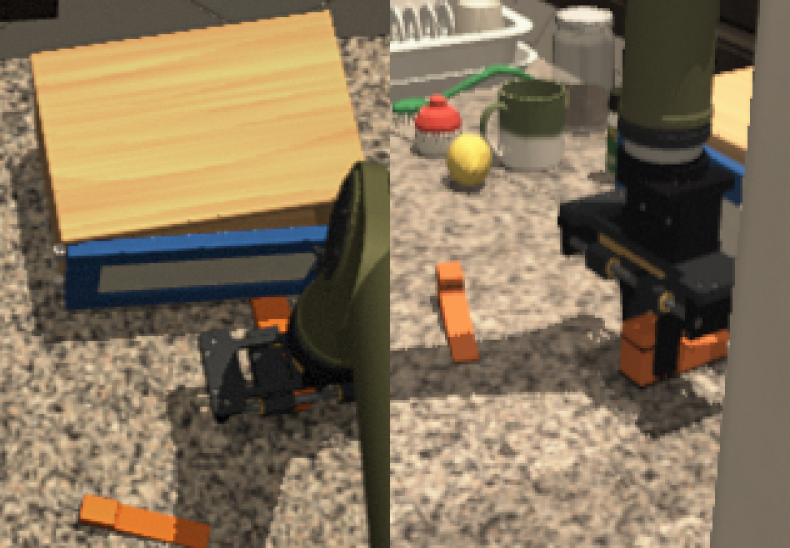

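The door has swung most of the way and a small gap remains at the free side (left half, crop (330,215)). The wedge slope is under its edge at (270,310). Keep pushing.

Request:
play_rows(increments=[[[-0.04,0,0,0,0,0,-1],[-0.08,0,0,0,0,0,-1],[-0.08,0,0,0,0,0,-1]]])

```text
time: 10.15
position: [0.6011, -0.0984, 0.0812]
tool_rot: [0.158, -3.132, 0.001]
ft_force: [-9.3, -2.0, 5.7]
grip_width: 0.364
grip_force: 25.0
```

Request:
play_rows(increments=[[[-0.04,0,0,0,0,0,-1],[-0.08,0,0,0,0,0,-1],[-0.08,0,0,0,0,0,-1]]])

```text
time: 10.45
position: [0.6082, -0.098, 0.0812]
tool_rot: [0.158, -3.13, 0.001]
ft_force: [-13.0, -2.7, 9.9]
grip_width: 0.366
grip_force: 25.0
```

Request:
play_rows(increments=[[[-0.03,0,0,0,0,0,-1],[-0.05,0,0,0,0,0,-1],[-0.05,0,0,0,0,0,-1]]])

```text
time: 10.75
position: [0.6117, -0.0977, 0.0812]
tool_rot: [0.157, -3.126, 0.0]
ft_force: [-15.8, -2.1, 13.5]
grip_width: 0.362
grip_force: 25.0
```

```bash
python3 -c "
from h import *
T=toolT();print(T[:,3],ctrl.get_state()['ft_force']);snap('pics/t5.png','top')
a=cv2.imread('pics/t5.png')[90:190,270:430];a=cv2.resize(a,None,fx=4.9,fy=4.9,interpolation=3);cv2.imwrite('pics/c5.png',a)"
```

```text
[ 0.6117 -0.0977  0.0812  1.    ] [-15.7565  -2.1353  13.5364]
```

View pics/c5.png

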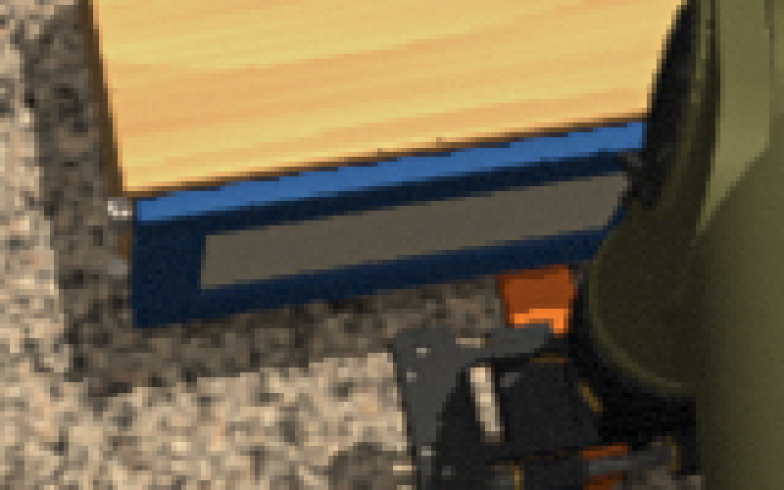

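The door is now parallel to the roof edge, so it is shut or nearly so. A few more taps until the force rises.

Request:
play_rows(increments=[[[-0.03,0,0,0,0,0,-1],[-0.04,0,0,0,0,0,-1],[-0.04,0,0,0,0,0,-1]]], squeeze=40)

```text
time: 11.1
position: [0.6125, -0.0978, 0.0811]
tool_rot: [0.156, -3.119, -0.001]
ft_force: [-26.3, -1.0, 22.1]
grip_width: 0.365
grip_force: 40.0
```

Request:
play_rows(increments=[[[-0.02,0,0,0,0,0,-1],[-0.03,0,0,0,0,0,-1],[-0.03,0,0,0,0,0,-1]]])

```text
time: 11.4
position: [0.6133, -0.0977, 0.0809]
tool_rot: [0.155, -3.114, -0.002]
ft_force: [-31.6, -1.6, 26.0]
grip_width: 0.367
grip_force: 40.0
```

Force rises with no motion, so the wedge is jammed. I'll ease the push, open and lift away.

Request:
play_rows(increments=[[[0.03,0,0,0,0,0,-1],[0.03,0,0,0,0,0,0.4],[0.03,0,0,0,0,0,0.4],[0.03,0,0,0,0,0,0.4],[0.03,0,0,0,0,0,0.4],[0.03,0,0,0,0,0,0.4],[0.03,0,0,0,0,0,0.4]]])

```text
time: 12.1
position: [0.6205, -0.095, 0.0812]
tool_rot: [-0.162, 3.137, -0.0]
ft_force: [0.9, 0.5, -0.3]
grip_width: 0.692
grip_force: 0.0
```

```bash
python3 -c "
from h import *
s=ctrl.get_state();print(toolT(s),s['ft_force'],s['torque'],s['grip_width'])"
```

```text
[[-0.9947 -0.1027  0.0003  0.6205]
 [-0.1027  0.9947  0.     -0.095 ]
 [-0.0003 -0.     -1.      0.0812]
 [ 0.      0.      0.      1.    ]] [ 0.9067  0.4824 -0.3177] [ 0.052   0.0319 -0.0121] 0.6920922367656024
```

Released cleanly. Now lift straight up, retreat and look.

Request:
play_rows(increments=[[[0,0,-0.15,0,0,0,0.4],[0,0,-0.35,0,0,0,0.4],[0,0,-0.6,0,0,0,0.4],[0,0,-0.8,0,0,0,0.4],[0.3,0,-1,0,0,0,0.4],[0.6,0,-1,0,0,0,0.4],[0.9,0,-1,0,0,0,0.4],[1,0,-1,0,0,0,0.4]]])

```text
time: 12.9
position: [0.5186, -0.1063, 0.1824]
tool_rot: [-0.158, 3.137, 0.001]
ft_force: [0.6, -0.3, -0.3]
grip_width: 0.7
grip_force: 0.0
```

Request:
play_rows(increments=[[[0,0.3,0,0,0,0,0.4],[0,0.6,0,0,0,0,0.4],[0,0.9,0,0,0,0,0.4],[0,1,0,0,0,0,0.4]]])

```text
time: 13.3
position: [0.511, -0.0022, 0.1821]
tool_rot: [-0.168, 3.135, 0.003]
ft_force: [-0.3, -0.3, -0.2]
grip_width: 0.701
grip_force: 0.0
```

Request:
play_rows(increments=[[[0,0.3,0,0,0,0,0.4],[0,0.6,0,0,0,0,0.4],[0,0.9,0,0,0,0,0.4],[0,1,0,0,0,0,0.4],[0,1,0,0,0,0,0.4]]])

```text
time: 13.8
position: [0.5007, 0.0944, 0.1816]
tool_rot: [-0.165, 3.136, -0.0]
ft_force: [0.3, -0.1, 0.4]
grip_width: 0.704
grip_force: 0.0
```

```bash
python3 -c "
from h import *
snap('pics/t6.png','top')
a=cv2.imread('pics/t6.png')[40:240,260:460];a=cv2.resize(a,None,fx=3,fy=3,interpolation=3);cv2.imwrite('pics/c6.png',a)"
```

```text
(no output)
```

View pics/c6.png

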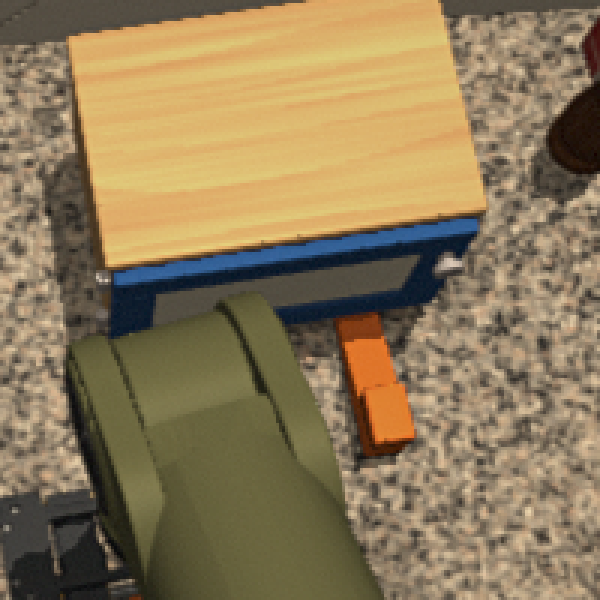

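The door is shut with the wedge beneath it and its block top at crop (388,413). Check the placement numbers.

Run:
```python
from h import *
P=lambda u,v,z:ray("top",(u/3+260,v/3+40),z)[:2]
b=[P(*q,.048) for q in[(362,390),(403,383),(414,435),(373,446)]];c=sum(b)/4
dl=[P(112,337,.014),P(436,300,.014)];w=dl[1]-dl[0];w/=np.linalg.norm(w)
dt=[P(110,270,.156),P(478,220,.156)]
print(c,[np.degrees(np.arctan2(*(q-p)[::-1])) for p,q in((b[3],b[0]),(b[2],b[1]),dl,dt)])
slot=np.array([.703,-.089]);u=np.array([.9963,.0854]);d=c-slot;print("x,y in slot",d@u,d@np.array([-.0854,.9963]),"gap to edge",np.cross(w,c-dl[0]))
```

```text
[ 0.6101 -0.0972] [np.float64(4.52066647711814), np.float64(4.985704831285352), np.float64(-87.10813525390232), np.float64(-85.75895358885155)]
x,y in slot -0.0932192711702048 -0.00023222005670789012 gap to edge -0.09519703165308144<stdin>:7: DeprecationWarning: Arrays of 2-dimensional vectors are deprecated. Use arrays of 3-dimensional vectors instead. (deprecated in NumPy 2.0)
```

```bash
python3 -c "
from bench import ctrl
print(ctrl.close_job())"
```

```text
the job is handed in; nothing more can be done
None
```

The job is handed in: the largest wedge is jammed under the shut door and released. In the last picture its block was about 93 mm in front of the slot point, on the centre line and square to the door within measuring error. The hand-in gave no verdict.

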